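# Raise the heavy platen of a print-flattening press with its lever

### The arm

A 6-joint arm with a two-finger parallel gripper is mounted at the origin on a cart in front of the work surface, level with it; the furniture and walls round the work are solid. World frame = base frame: x ahead of the robot, y to its left, z up, the work surface at z = 0. Lengths are in mm, angles in degrees, forces in N, time in s.
With the tool pointing down it reaches from about 350 to 850 mm from the base axis. Payload 8.1 kg.
Tool frame: the origin (TCP) lies midway between the tips of the shut fingers; the grasp point (between the pads) lies grip_depth behind it (grip_depth is the distance from the TCP to the grasp point, in mm); z points along the fingers, y is the line along which they close (so a half turn about z gives the same grasp; the last joint's range is limited). The gripper opens to 85 mm and grips with 20 to 120 N. Pads are 22 mm wide; open, the fingers measure 114 mm over their backs; the gripper's body (76 mm by 85 mm) begins 54 mm behind the grasp point. The pads swing forward as they close: fully open they stand 13 mm farther back than shut.
Start: joints at [-75.653, 7.471, 85.268, -0, 87.261, -4.893], TCP at [197.735, -566.486, 231.292] pointing down, gripper open.
Joint ranges: [-169.43, 169.43], [-51.17, 129.36], [1.28, 143.12], [-76.62, 256.62], [0, 156.53], [-152.29, 152.29]. Speed limits (degrees/s): [136.94, 136.94, 159.86, 180, 180, 180].

### API

Orientations are given as [roll, pitch, yaw] about the fixed x, y, z axes, in that order (R = Rz(yaw) Ry(pitch) Rx(roll)).
In Python, from bench import sense, snapshot, hand_in, grip_depth gives the robot as it stands. The module is installed in compiled form; this text tells all that it offers.
- The arm moves only by the tool apply_moves, never from a script. Its argument "series" is text: rows parted by semicolons, each of 5 numbers parted by spaces: the shift along the tool's x, y, z each as a share of 0.3 m, from -1 to 1, then the turn about the tool's z as a share of 2 rad, from -1 to 1, then the gripper's target within -1 to 1 (shut at 1, half-way at 0, fully open at -1). In form: tx ty tz twist gripper; .... A call has 1 to 5 rows; each row shifts and turns the commanded pose from where the row before left it, along the tool's axes as they then stand; what a row does not reach is not made up. A row lasts 1/12 s, in which the tool goes at most 41.7 mm and 7.16 degrees, less where a joint would pass 70% of its speed; a pose out of reach is approached as far as the arm can. A call with a number of a shift or a turn outside -1 to 1 is refused whole. A call with a gripper value outside its range is refused whole. The fingers move at their own pace and stop on an object; "squeeze" is the grip in N (left out, the last holds). Time passes only in rows, so rows that do not move let the fingers close. It gives the time, the measured TCP pose, the force, the opening and the grip force at its end, in the units of the state.
- sense(): the state, without advancing time (a new reading comes with each control period).
- snapshot(name): name is "scene" or "top" or "wrist"; returns a dict with "frame" (420x560x3 uint8, blue, green, red), "depth" (420x560 float32, mm along the optical axis (not along the pixel's ray), 0 where there is no reading), "intrinsics" (3x3 intrinsics, pixels), "dist" ([k1, k2, p1, p2, k3] as OpenCV has them; the pictures are not rectified), "extrinsics" (4x4, takes a point from camera to world coordinates); the wrist camera has in their place "tool_from_camera" (4x4, takes a point from camera to tool coordinates, whose origin is the TCP and whose axes are the flange's). Camera axes: x right, y down, z forward; pixel columns grow to the right and rows downward; lengths in mm; the calibration is good to about 2 mm. A picture is of the moment at which its call begins: read the wrist's pose just before it.
- hand_in(): hands the job in; it is judged then, once.
The state is a dict: "time": time; "joint_pos": joint angles; "qd": joint speeds; "joint_efforts": joint torques, N m; "tool_pos": TCP position; "tcp_rot": TCP orientation; "ft_force": force on the tool from outside, world axes, zero at the start; "wrist_torque": the same for the moment, N m; "finger_gap": finger opening in mm; "grip_force": force on a finger pad.
Only numpy, scipy, OpenCV 4.12 (cv2) and the standard library are available. Lean on these libraries where they do the work, as an engineer would, in place of code of your own. Each camera call takes 0.05 s, during which the arm holds its last target. There are 200 camera calls.

### The job

The heavy hinged platen of the little print press has to be opened so that someone can take the print out. First push the slide bolt fully out by its upright peg, so that it no longer blocks the lever; then press the paddle at the long end of the lever down to its rubber stop, so that the short end raises the platen, and finish while still holding the paddle down with the fingertips. Do not lift the lever out of its saddle, do not touch the platen itself, and leave the bottles, the cup and the glue stick where they are.

Things in the scene. Friction and masses are not known exactly. Their poses are not given: they have to be found in the camera images.
- press: Fixed wooden base of the press, board 12 mm thick. Origin: on the table below the lever's pivot pin. x points along the lever from pivot to platen (long end towards -x), y to the side of the bolt's peg, z up. The pin rests 70 mm above the origin in open slots of two steel cheeks, top 82 mm. Bed 53 mm high, 184 mm wide, at x = 105 to 270 mm. Open table beyond x = -115 mm and, by the lever, y = +-60 mm.
- lever: Loose steel bar, 20 mm wide, 8 mm thick, 0.22 kg, resting by its cross pin (10 x 60 mm) in the saddle. Origin: centre of the pin; x runs along the bar to the short end, z is its upper side. The short arm (80 mm) ends in a roller under the platen's front lip, the long arm in the paddle. At rest the long arm slopes up about 22 degrees; on the rubber stop it slopes down about 16.
- lever_pad (a point): Centre of the upper face of the paddle (50 mm along the lever, 36 mm across, three grooves) at the long end, 180 mm from the pin. About 140 mm above the table at rest, 26 mm when the lever is on its stop; it moves on an arc of radius 180 mm about the pin. Raising the platen takes about 2 to 8 N here, once the bolt is out.
- bolt (a joint): Slide bolt: 12 mm round bar lying across under the long arm, 50 mm from the pin, 77 mm high. Value in m: 0 fully in (its tip 18 mm past the lever's centre line, blocking the lever), 0.045 fully out; the lever is free from about 0.032. It moves along the press's +y, stays where it is left and needs 2 to 3 N.
- bolt_peg (a point): Point on the axis of the bolt's upright peg (14 mm thick, 18 mm ball on top, top 140 mm high), 116 mm above the table; at press x = -50 mm, y = 85 mm plus the bolt's value. Between lever and peg stands the bolt's guide block (x = -67 to -33, y = 24 to 52, top 89 mm); above it is free space for fingertips to push the peg outwards.
- stop (a point): Top centre of the round rubber stop (20 mm thick) on the base under the long arm, at press x = -100 mm, 36 mm above the table; the pressed lever comes to rest on it.
- platen_lip (a point): Middle of the lower front edge of the platen, over the lever's short arm: 57 mm above the table when shut, about 111 mm when the lever is on its stop. The platen falls shut when the lever is let go.
- platen: The dark steel platen with two ribs, 207 x 180 x 8 mm, 1 to 2 kg, hinged at the far end (press x = 265 mm) of the press. Origin: middle of the hinge line; its front lip lies 207 mm away on the side of the lever. Not to be touched by the robot.
- by_ink_sepia: Bystander: dark ink bottle with a round cap, 45 x 45 x 70 mm. Origin: centre of its underside.
- by_ink_indigo: Bystander: shorter square ink bottle, 46 x 46 x 58 mm. Origin: centre of its underside.
- by_goblet: Bystander: small smoked glass cup on a stem, 48 mm wide, 73 mm high. Origin: centre of its underside.
- by_glue_stick: Bystander: upright glue stick, 27 mm thick, 92 mm high. Origin: centre of its underside.

How it is judged (in metres and radians):
On the way, in this order (a step that is already met when the one before it is completed fails the run):
1. the bolt is pushed out by its peg while the platen is still shut (value of joint bolt above 0.038 m and height (world z) of platen_lip below 0.07 m), for 0.1 s.
2. the paddle is pressed down by the fingers and the platen stands open (height (world z) of platen_lip above 0.102 m and contact force between the fingers and lever above 0.5 N), for 0.3 s.
At the end, for the whole second after the job is handed in: The bolt is out (over 36 mm), the platen stands still on the lever's short end with its front edge over 102 mm above the table, the lever's pin sits in its saddle (62 to 80 mm high), and the fingers press on the lever (over 0.5 N) without touching the platen (all of step 2 and angular speed of platen below 0.1 rad/s and value of joint bolt above 0.036 m and contact force between anything else and platen above 1 N and contact force between the arm and platen below 0.3 N and z of lever in the frame of press between 0.062 and 0.08 m); the arm keeps its last pose, push and grip.
It fails at once if the robot touches the platen itself (contact force between any of the fingers, the arm and platen above 1 N).
It fails at once if the lever is lifted out of its saddle (z of lever in the frame of press above 0.082 m).
It fails at once if a bystander is moved more than 20 mm or knocked over (distance of any of by_ink_sepia, by_ink_indigo, by_goblet, by_glue_stick from where it was at the start of the episode above 0.02 m or angle between any of by_ink_sepia, by_ink_indigo, by_goblet, by_glue_stick's own z axis and vertical above 0.35 rad).
It also fails if it takes over 45 s, if anything falls off the work surface, if the arm or the gripper's body presses on something with over 40 N, if the wrist force passes 120 N, or if a joint passes its speed limit or range.

## Working session

There is one attempt and no reset: what is moved stays moved. The work goes in short steps, Python scripts to look and compute and a tool call to move; the robot and the scene stay as the last step left them, time stands still between calls to the robot, and variables do not carry over. Pictures are saved under pics/ and viewed, at most 10 in all, crops included, and the job is handed in when it is done.

Besides the shell and the picture viewer there is one more tool, called after "Emit:" by a JSON object that holds its "name" and its "arguments". apply_moves: Moves the arm, as the interface text tells. Its arguments: {"type":"object","properties":{"series":{"type":"string"},"squeeze":{"type":"number"}},"required":["series"]}

```bash
mkdir -p pics
python3 - <<'E'
from bench import sense, snapshot, grip_depth
import cv2,numpy as np
print(sense(), grip_depth)
for n in("scene","top"):
    s=snapshot(n); cv2.imwrite(f"pics/{n}0.png",s["frame"]); np.savez(f"{n}0.npz",**s); print(s["intrinsics"],s["dist"],s["extrinsics"])
E
```

```text
{'time': 0.0, 'joint_pos': array([-7.56539047e+01,  7.51658793e+00,  8.53296555e+01, -1.72381934e-03,
        8.72612943e+01, -4.89391279e+00]), 'qd': array([-0.00667276, -0.1125248 , -0.08055082, -0.05469577,  0.03445593,
        0.0179271 ]), 'joint_efforts': array([-3.13838886e-03, -5.69405222e+01, -5.00558531e+01, -2.12894529e-04,
        1.44977204e-02, -4.45784337e-05]), 'tool_pos': array([ 197.5802468 , -565.94900151,  230.22539826]), 'tcp_rot': array([-1.79892707e+02, -7.45874229e-03,  1.92400851e+01]), 'ft_force': array([ 0.90982301, -0.06532658,  0.09397395]), 'wrist_torque': array([ 0.02106153,  0.03305255, -0.02237147]), 'grip_force': 0.0, 'finger_gap': 85.3291287515891} 18.700000000000003
[[543.88945184   0.         275.67720032]
 [  0.         543.88945184 207.52342963]
 [  0.           0.           1.        ]] [-0.03949972  0.          0.          0.          0.        ] [[-7.77993437e-01 -4.52131664e-01  4.36237516e-01  1.31172978e+02]
 [-6.28272402e-01  5.59842026e-01 -5.40232075e-01  7.24542351e+02]
 [ 3.19318915e-05 -6.94373001e-01 -7.19615268e-01  9.69315868e+02]
 [ 0.00000000e+00  0.00000000e+00  0.00000000e+00  1.00000000e+00]]
[[390.22731811   0.         284.7179438 ]
 [  0.         390.22731811 207.71264703]
 [  0.           0.           1.        ]] [-0.02669414  0.          0.          0.          0.        ] [[-1.74574943e-02 -9.96734376e-01  7.88404743e-02  5.72538328e+02]
 [-9.99467895e-01  1.95694738e-02  2.60952537e-02  6.72796836e+01]
 [-2.75529030e-02 -7.83429651e-02 -9.96545642e-01  9.46725742e+02]
 [ 0.00000000e+00  0.00000000e+00  0.00000000e+00  1.00000000e+00]]
```

View pics/scene0.png

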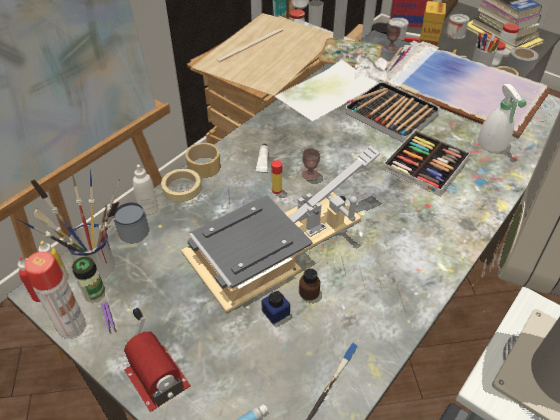

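View pics/top0.png

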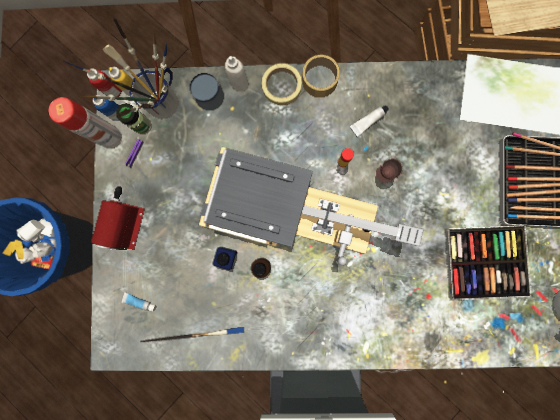

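Run:
```python
import cv2
a=cv2.imread("pics/top0.png")[180:290,290:440]; cv2.imwrite("pics/tc.png",cv2.resize(a,None,fx=5,fy=5,interpolation=2))
a=cv2.imread("pics/scene0.png")[140:250,280:390]; cv2.imwrite("pics/sc.png",cv2.resize(a,None,fx=5,fy=5,interpolation=2))
```

```text
(no output)
```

View pics/tc.png

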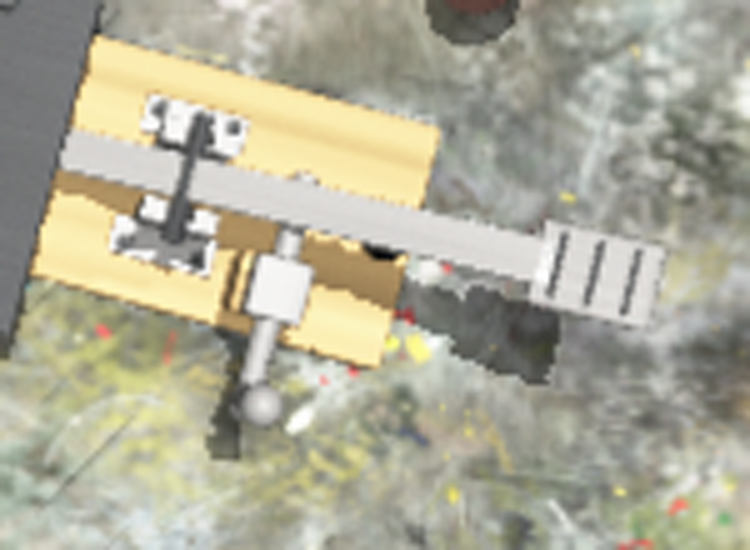

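View pics/sc.png

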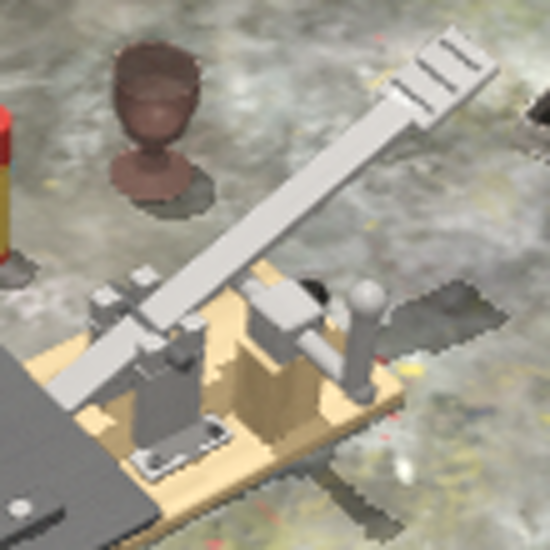

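```bash
cat > h.py <<'E'
import numpy as np,cv2
def ray(s,u,v,z):
    p=cv2.undistortPoints(np.array([[[u,v]]],float),s["intrinsics"],s["dist"])[0,0]
    T=s["extrinsics"]; d=T[:3,:3]@[p[0],p[1],1]; o=T[:3,3]
    return o+d*(z-o[2])/d[2]
E
python3 - <<'E'
from h import *
t=np.load("top0.npz"); s=np.load("scene0.npz")
obs=[("pin",t,327.6,215.6,75,0,0),("pad",t,410.4,234.8,140,-165.4,0),("ball",t,342.6,260.6,131,-50,85),("block",t,345.6,237.6,89,-50,38),
("ball_s",s,353.6,199.4,131,-50,85),("pad_s",s,368.6,155,140,-165.4,0)]
W=[];P=[]
for n,c,u,v,z,x,y in obs:
    w=ray(c,u,v,z); W.append(w[:2]);P.append((x,y)); print(n,w.round(1), "depth z", c["depth"][int(round(v)),int(round(u))])
W=np.array(W);P=np.array(P)
a=P-P.mean(0);b=W-W.mean(0); th=np.arctan2((a[:,0]*b[:,1]-a[:,1]*b[:,0]).sum(),(a*b).sum())
R=np.array([[np.cos(th),-np.sin(th)],[np.sin(th),np.cos(th)]]); o=W.mean(0)-R@P.mean(0)
print(np.degrees(th),o,(W-P@R.T-o).round(1))
for n,c in(("goblet",t),):
    print(ray(t,388,172,60))
print("glue",ray(t,346,155,90),"sepia",ray(t,261,268,70))
E
```

```text
pin [622.   -5.3  75. ] depth z 873.10846
pad [ 575.6 -168.4  140. ] depth z 796.0224
ball [525.  -29.2 131. ] depth z 796.3131
block [572.3 -42.2  89. ] depth z 850.1127
ball_s [522.9 -30.4 131. ] depth z 1174.5764
pad_s [ 572.  -167.6  140. ] depth z 1273.5892
73.39267045352345 [621.08666584  -6.97718801] [[ 0.9  1.7]
 [ 1.8 -3. ]
 [-0.4  1.4]
 [ 1.9  1.9]
 [-2.4  0.2]
 [-1.8 -2.1]]
[ 719.88970732 -146.94642845   60.        ]
glue [754.98723632 -48.37992425  90.        ] sepia [507.9366673  145.56223132  70.        ]
```

Emit:
{"name": "apply_moves", "arguments": {"series": "0 0 0 0.0625 1;0 0 0 0.0625 1;0 0 0 0.0625 1;0 0 0 0.0625 1;0 0 0 0.0625 1", "squeeze": 30}}

```text
time: 0.52
tool_pos: [197.6, -566.2, 230.6]
tcp_rot: [-179.9, 0.0, -16.9]
ft_force: [-0.1, -0.6, 0.1]
finger_gap: 25.3
grip_force: 0.0
```

```bash
cat >> h.py <<'E'
th=np.radians(73.4); R=np.array([[np.cos(th),-np.sin(th)],[np.sin(th),np.cos(th)]]); O=np.array([621.1,-7.])
def go(px,py,z):
    from bench import sense
    from scipy.spatial.transform import Rotation as Ro
    s=sense(); p=s["tool_pos"]; M=Ro.from_euler("xyz",s["tcp_rot"],degrees=True).as_matrix()
    w=np.r_[R@[px,py]+O,z]; d=M.T@(w-p)
    print("t",s["time"],"press",(R.T@(p[:2]-O)).round(1),p.round(1),s["tcp_rot"].round(2),"F",s["ft_force"].round(1),"gap",s["finger_gap"])
    print("goal",w.round(1),"tool d",d.round(1),"share",(d/300).round(4),"rows",np.linalg.norm(d)/41.7)
E
python3 -c "
from h import *
go(-50,48,230)"
```

```text
t 0.5167 press [-656.8  246.1] [ 197.6 -566.2  230.6] [-1.7994e+02  3.0000e-02 -1.6930e+01] F [-0.1 -0.6  0.1] gap 25.334006626502443
goal [560.8 -41.2 230. ] tool d [ 194.6 -607.9    1.1] share [ 0.6487 -2.0265  0.0038] rows 15.307914708815638
```

Emit:
{"name": "apply_moves", "arguments": {"series": "0.0405 -0.1267 0 0 1;0.0405 -0.1267 0 0 1;0.0405 -0.1267 0 0 1;0.0405 -0.1267 0 0 1;0.0405 -0.1267 0 0 1"}}

```text
time: 0.93
tool_pos: [310.6, -399.9, 230.7]
tcp_rot: [-180.0, 0.0, -16.6]
ft_force: [1.2, -0.2, 0.4]
finger_gap: -0.1
grip_force: 0.0
```

Emit:
{"name": "apply_moves", "arguments": {"series": "0.0405 -0.1267 0 0 1;0.0405 -0.1267 0 0 1;0.0405 -0.1267 0 0 1;0.0405 -0.1267 0 0 1;0.0405 -0.1267 0 0 1"}}

```text
time: 1.35
tool_pos: [423.1, -234.9, 231.0]
tcp_rot: [-180.0, 0.0, -16.6]
ft_force: [1.2, 0.1, -0.6]
finger_gap: 0.2
grip_force: 0.0
```

Emit:
{"name": "apply_moves", "arguments": {"series": "0.0405 -0.1267 0 0 1;0.0405 -0.1267 0 0 1;0.0405 -0.1267 0 0 1;0.0405 -0.1267 0 0 1;0.0405 -0.1267 0 0 1"}}

```text
time: 1.77
tool_pos: [535.6, -70.0, 231.0]
tcp_rot: [180.0, 0.0, -16.6]
ft_force: [1.2, -0.7, 0.7]
finger_gap: -0.2
grip_force: 0.0
```

Emit:
{"name": "apply_moves", "arguments": {"series": "0.0405 -0.1267 0 0 1;0 0 0 0 1;0 0 0 0 1"}}

```text
time: 2.02
tool_pos: [557.8, -36.9, 230.4]
tcp_rot: [180.0, 0.1, -16.3]
ft_force: [-0.5, -1.0, -0.6]
finger_gap: 0.2
grip_force: 0.0
```

```bash
python3 -c "
from h import *
go(-50,48,106)
from bench import snapshot
for n in ('scene','wrist'):
    s=snapshot(n); f=s['frame']
    if n=='scene': f=cv2.resize(f[100:260,260:440],None,fx=4,fy=3.7)[:592]
    else: print(s['tool_from_camera'].round(2))
    cv2.imwrite(f'pics/{n}1.png',f)
"
```

```text
t 2.0167 press [-46.7  52.1] [557.8 -36.9 230.4] [ 1.7999e+02  9.0000e-02 -1.6350e+01] F [-0.5 -1.  -0.6] gap 0.17608320862356877
goal [560.8 -41.2 106. ] tool d [  4.3   3.3 124.4] share [0.0144 0.011  0.4145] rows 2.985110155104797
[[  -0.     -0.95   -0.3    78.36]
 [   1.     -0.      0.      0.64]
 [  -0.     -0.3     0.95 -143.78]
 [   0.      0.      0.      1.  ]]
```

View pics/wrist1.png

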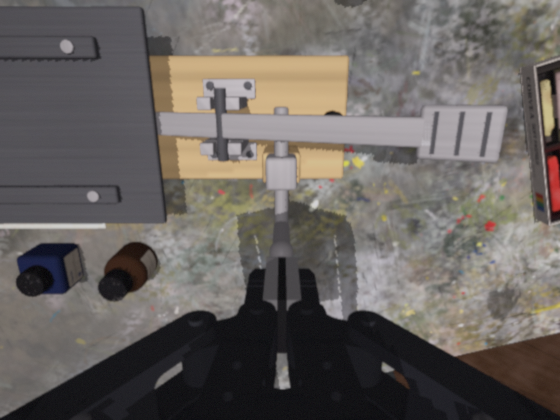

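```bash
python3 -c "
from h import *
from bench import snapshot,sense
from scipy.spatial.transform import Rotation as Ro
q=sense(); s=snapshot('wrist'); M=np.eye(4);M[:3,:3]=Ro.from_euler('xyz',q['tcp_rot'],degrees=True).as_matrix();M[:3,3]=q['tool_pos']
T=M@s['tool_from_camera']; Ti=np.linalg.inv(T)
def pr(n,w):
    c=Ti[:3,:3]@w+Ti[:3,3]; print(n,cv2.projectPoints(c.reshape(1,3),np.zeros(3),np.zeros(3),s['intrinsics'],s['dist'])[0].ravel().round(1),'depth',c[2])
pr('tcp',q['tool_pos'])
for n,x,y,z in(('pin',0,0,75),('ball',-50,85,131),('block',-50,38,89),('pad',-167,0,140)): pr(n,np.r_[R@[x,y]+O,z])
e=dict(s,extrinsics=T)
for n,u,v,z in(('pin',221,124,75),('block',281,171,89),('pad',462,134,141)): w=ray(e,u,v,z); print(n,w,R.T@(w[:2]-O))
print(s['depth'][230:300:5,281])
cv2.imwrite('pics/w2.png',cv2.resize(s['frame'][210:330,210:350],None,fx=4,fy=4))
"
```

```text
tcp [279.7 274.8] depth 160.79792922140717
pin [221.1 127.3] depth 293.0703211462157
ball [281.2 249.1] depth 265.7866563968701
block [281.2 175.8] depth 291.446401202048
pad [459.7 136.3] depth 231.55709251169503
pin [623.66913585  -7.8329288   75.        ] [-0.06424225 -2.70001895]
block [574.35138179 -45.06047431  89.        ] [-49.82974814  33.92682139]
pad [ 574.69157124 -168.23722292  141.        ] [-167.77561882   -1.58935405]
[288.91016 278.25443 263.11322 257.7509  256.1792  257.23312 148.99066
 147.61232 141.65228 137.32306 133.31891 131.26154 127.19392 122.24414]
```

View pics/w2.png

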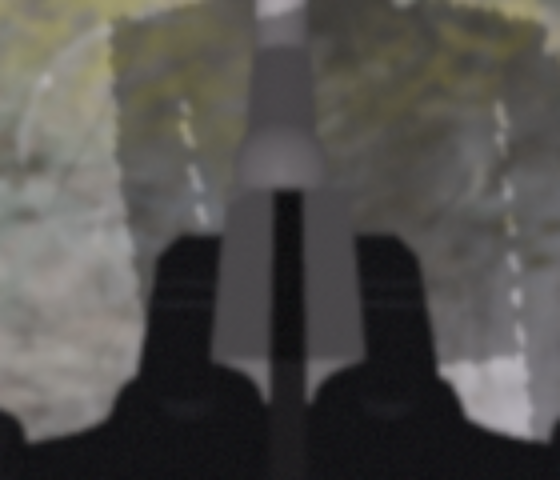

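View pics/scene1.png

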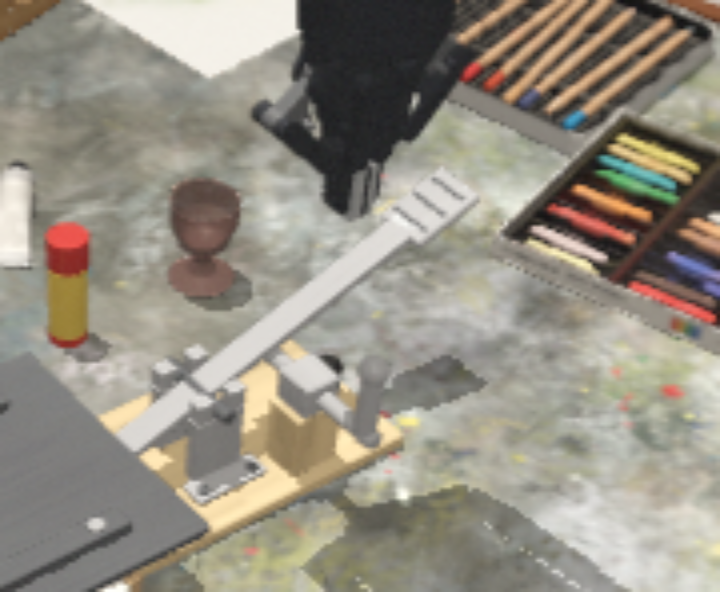

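Emit:
{"name": "apply_moves", "arguments": {"series": "0.03 0.011 0 0 1;0 0 0.1 0 1;0 0 0.1 0 1;0 0 0.1 0 1;0 0 0.1 0 1"}}

```text
time: 2.58
tool_pos: [565.4, -46.6, 110.5]
tcp_rot: [180.0, -0.1, -16.7]
ft_force: [-0.1, -0.6, -1.3]
finger_gap: 0.3
grip_force: 0.0
```

Emit:
{"name": "apply_moves", "arguments": {"series": "0 0 0 0 1;0 0 0 0 1"}}

```text
time: 2.75
tool_pos: [563.6, -45.8, 109.9]
tcp_rot: [180.0, 0.2, -16.7]
ft_force: [-0.5, -0.5, 1.1]
finger_gap: 0.1
grip_force: 0.0
```

```bash
python3 -c "
from h import *
go(-50,107,106)"
```

```text
t 2.75 press [-53.6  44. ] [563.6 -45.8 109.9] [179.97   0.24 -16.67] F [-0.5 -0.5  1.1] gap 0.12186019477088211
goal [504.3 -24.3 106. ] tool d [-62.9  -3.5   4.1] share [-0.2098 -0.0117  0.0137] rows 1.5150644893310645
```

Emit:
{"name": "apply_moves", "arguments": {"series": "-0.035 -0.011 0.007 0 1;-0.035 0 0 0 1;-0.02 0 0 0 1;-0.02 0 0 0 1;-0.02 0 0 0 1"}}

```text
time: 3.17
tool_pos: [530.3, -31.1, 111.7]
tcp_rot: [-180.0, -0.3, -16.6]
ft_force: [2.3, -1.1, 1.2]
finger_gap: 0.3
grip_force: 1.1
```

Emit:
{"name": "apply_moves", "arguments": {"series": "-0.02 0 0 0 1;-0.02 0 0 0 1;-0.01 0 0 0 1;-0.01 0 0 0 1;0 0 0 0 1"}}

```text
time: 3.58
tool_pos: [511.0, -25.1, 109.1]
tcp_rot: [180.0, 0.0, -16.6]
ft_force: [0.8, 0.2, -0.0]
finger_gap: -0.0
grip_force: 0.2
```

```bash
python3 -c "
from h import *
go(-50,107,106)"
```

```text
t 3.5833 press [-48.8 100.4] [511.  -25.1 109.1] [ 1.800e+02  2.000e-02 -1.656e+01] F [ 0.8  0.2 -0. ] gap -0.01912402897367661
goal [504.3 -24.3 106. ] tool d [-6.6  1.2  3.1] share [-0.0221  0.0039  0.0105] rows 0.17825078723285695
```

Contact is felt; keep pushing gently until the end stop.

Emit:
{"name": "apply_moves", "arguments": {"series": "-0.01 0 0 0 1;-0.01 0 0 0 1;-0.01 0 0 0 1;0 0 0 0 1"}}

```text
time: 3.92
tool_pos: [502.6, -22.7, 109.1]
tcp_rot: [180.0, 0.0, -16.6]
ft_force: [1.8, -0.7, 0.1]
finger_gap: 0.1
grip_force: 0.5
```

Emit:
{"name": "apply_moves", "arguments": {"series": "-0.01 0 0 0 1;0 0 0 0 1"}}

```text
time: 4.08
tool_pos: [502.1, -22.6, 109.8]
tcp_rot: [-180.0, -0.3, -16.6]
ft_force: [13.3, -3.4, -6.0]
finger_gap: 0.3
grip_force: 6.6
```

Emit:
{"name": "apply_moves", "arguments": {"series": "0.04 0 0 0 1;0 0 -0.1 0 1;0 0 -0.1 0 1;0 0 -0.1 0 1;0 0 0 0 1"}}

```text
time: 4.5
tool_pos: [514.3, -25.7, 205.7]
tcp_rot: [-179.9, -0.5, -16.6]
ft_force: [0.6, -0.3, 1.3]
finger_gap: 0.2
grip_force: 0.0
```

```bash
python3 -c "
from h import *
from bench import snapshot
go(-172,0,190)
t=snapshot('top'); np.savez('top2.npz',**t)
cv2.imwrite('pics/t2.png',cv2.resize(t['frame'][180:290,290:440],None,fx=5,fy=5,interpolation=2))"
```

```text
t 4.5 press [-48.4  97. ] [514.3 -25.7 205.7] [-179.93   -0.47  -16.57] F [ 0.6 -0.3  1.3] gap 0.21877382262094255
goal [ 572.  -171.8  190. ] tool d [ 96.8 123.7  16.4] share [0.3228 0.4122 0.0546] rows 3.7867043660230735
```

View pics/t2.png

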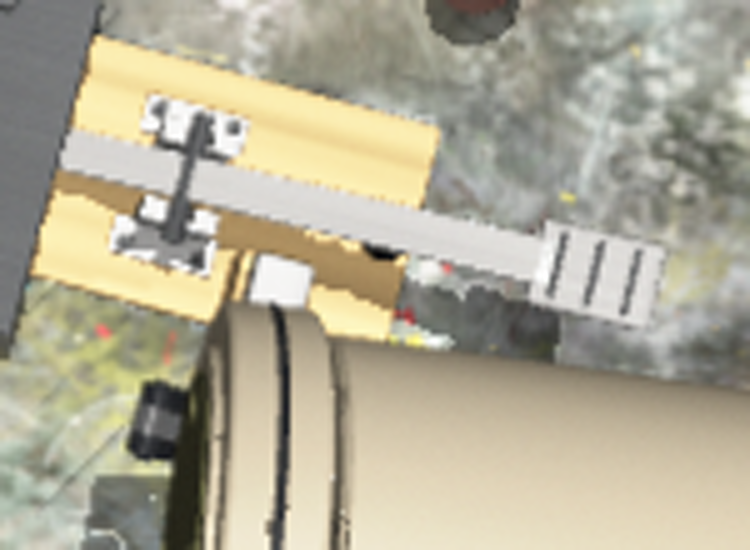

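Emit:
{"name": "apply_moves", "arguments": {"series": "0.065 0.082 0 0 1;0.065 0.082 0 0 1;0.065 0.082 0 0 1;0.065 0.082 0 0 1;0.065 0.082 0 0 1"}}

```text
time: 4.97
tool_pos: [569.2, -171.9, 197.3]
tcp_rot: [-180.0, 0.2, -16.6]
ft_force: [0.5, 1.2, 0.1]
finger_gap: 0.1
grip_force: 0.0
```

Emit:
{"name": "apply_moves", "arguments": {"series": "0 0 0.055 0 1;0 0 0.05 0 1;0 0 0 0 1"}}

```text
time: 5.22
tool_pos: [566.9, -170.5, 162.1]
tcp_rot: [-180.0, 0.5, -16.6]
ft_force: [0.3, 0.4, -0.4]
finger_gap: -0.1
grip_force: 0.0
```

```bash
python3 -c "
from h import *
go(-172,-1,26)"
```

```text
t 5.2167 press [-172.2    5.2] [ 566.9 -170.5  162.1] [-179.95    0.49  -16.63] F [ 0.3  0.4 -0.4] gap -0.11558690545230729
goal [ 572.9 -172.1   26. ] tool d [ 7.400e+00 -1.000e-01  1.361e+02] share [ 2.460e-02 -3.000e-04  4.536e-01] rows 3.2679521317896247
```

Emit:
{"name": "apply_moves", "arguments": {"series": "0.022 0 0.02 0 1;0 0 0.02 0 1;0 0 0.02 0 1;0 0 0.02 0 1;0 0 0.02 0 1"}}

```text
time: 5.63
tool_pos: [576.6, -172.9, 138.0]
tcp_rot: [180.0, -0.1, -16.5]
ft_force: [-0.2, -1.5, 3.0]
finger_gap: -0.3
grip_force: 1.1
```

Emit:
{"name": "apply_moves", "arguments": {"series": "0 0 0.02 0 1;0 0 0.02 0 1;0 0 0.02 0 1;0 0 0.02 0 1;0 0 0.02 0 1"}}

```text
time: 6.05
tool_pos: [576.2, -173.1, 107.3]
tcp_rot: [180.0, -0.0, -16.6]
ft_force: [-0.9, -0.8, 2.3]
finger_gap: -0.4
grip_force: 1.3
```

Emit:
{"name": "apply_moves", "arguments": {"series": "0 0 0.02 0 1;0 0 0.02 0 1;0 0 0.02 0 1;0 0 0.02 0 1;0 0 0.02 0 1"}}

```text
time: 6.47
tool_pos: [576.2, -173.0, 77.1]
tcp_rot: [180.0, 0.0, -16.6]
ft_force: [-0.2, -1.8, 2.4]
finger_gap: -0.0
grip_force: 1.4
```

```bash
python3 -c "
from h import *
go(-172,-1,30)"
```

```text
t 6.4667 press [-171.9   -4.3] [ 576.2 -173.    77.1] [179.99   0.   -16.57] F [-0.2 -1.8  2.4] gap -0.032346771130694285
goal [ 572.9 -172.1   30. ] tool d [-3.3  0.1 47.1] share [-0.0111  0.0003  0.1569] rows 1.1314420077540273
```

Past the bolt height and the load is light. Continuing to the stop.

Emit:
{"name": "apply_moves", "arguments": {"series": "-0.008 0 0.02 0 1;0 0 0.02 0 1;0 0 0.02 0 1;0 0 0.02 0 1;0 0 0.015 0 1"}}

```text
time: 6.88
tool_pos: [573.8, -171.7, 48.3]
tcp_rot: [-180.0, 0.0, -16.6]
ft_force: [1.0, 2.3, 3.2]
finger_gap: -0.0
grip_force: 1.4
```

Emit:
{"name": "apply_moves", "arguments": {"series": "0 0 0.015 0 1;0 0 0.015 0 1;0 0 0.01 0 1;0 0 0.01 0 1;0 0 0 0 1"}}

```text
time: 7.3
tool_pos: [573.5, -172.2, 33.5]
tcp_rot: [180.0, 0.0, -16.6]
ft_force: [1.1, 0.6, 1.1]
finger_gap: -0.0
grip_force: 0.7
```

```bash
python3 -c "
from h import *
go(-172,-1,30)"
```

```text
t 7.3 press [-171.9   -1.6] [ 573.5 -172.2   33.5] [ 1.800e+02  4.000e-02 -1.657e+01] F [1.1 0.6 1.1] gap -0.04521338007638736
goal [ 572.9 -172.1   30. ] tool d [-0.6  0.1  3.5] share [-0.002   0.0005  0.0115] rows 0.08413221274176093
```

Emit:
{"name": "apply_moves", "arguments": {"series": "0 0 0.008 0 1;0 0 0.005 0 1;0 0 0 0 1"}}

```text
time: 7.55
tool_pos: [573.8, -172.2, 30.1]
tcp_rot: [-180.0, 0.0, -16.6]
ft_force: [0.9, 0.1, 2.0]
finger_gap: 0.0
grip_force: 1.0
```

Emit:
{"name": "apply_moves", "arguments": {"series": "0 0 0.005 0 1;0 0 0 0 1;0 0 0 0 1"}}

```text
time: 7.8
tool_pos: [574.0, -172.3, 28.8]
tcp_rot: [180.0, -0.0, -16.6]
ft_force: [0.3, -0.4, 1.9]
finger_gap: -0.0
grip_force: 0.9
```

Emit:
{"name": "apply_moves", "arguments": {"series": "0 0 0.006 0 1;0 0 0 0 1;0 0 0 0 1"}}

```text
time: 8.05
tool_pos: [574.3, -172.3, 27.5]
tcp_rot: [-180.0, -0.0, -16.6]
ft_force: [0.2, 2.0, 5.9]
finger_gap: 0.1
grip_force: 2.5
```

Emit:
{"name": "apply_moves", "arguments": {"series": "0 0 0.004 0 1;0 0 0 0 1;0 0 0 0 1"}}

```text
time: 8.3
tool_pos: [574.4, -172.2, 26.9]
tcp_rot: [-180.0, -0.1, -16.6]
ft_force: [-2.0, 3.6, 10.8]
finger_gap: -0.1
grip_force: 4.9
```

Emit:
{"name": "apply_moves", "arguments": {"series": "0 0 0.002 0 1;0 0 0 0 1;0 0 0 0 1;0 0 0 0 1"}}

```text
time: 8.63
tool_pos: [574.6, -172.2, 26.7]
tcp_rot: [-180.0, -0.1, -16.6]
ft_force: [-3.6, 3.3, 13.5]
finger_gap: 0.2
grip_force: 6.3
```

```bash
python3 -c "
from h import *
from bench import snapshot
go(-172,-1,27)
s=snapshot('scene')
cv2.imwrite('pics/s3.png',cv2.resize(s['frame'][130:290,180:400],None,fx=3.6,fy=3.6,interpolation=2))
v,u=np.mgrid[0:420,0:560]; p=cv2.undistortPoints(np.dstack([u,v]).reshape(-1,1,2).astype(float),s['intrinsics'],s['dist'])[:,0]
d=s['depth'].ravel(); T=s['extrinsics']; w=(np.c_[p,np.ones(len(p))]*d[:,None])@T[:3,:3].T+T[:3,3]
q=(w[:,:2]-O)@R
for x in range(50,111,6):
    m=(abs(q[:,0]-x)<3)&(abs(q[:,1])<50)&(d>0); print(x,np.percentile(w[m,2],90).round(1) if m.any() else None)
m=(abs(q[:,0]+50)<12)&(q[:,1]>70)&(q[:,1]<150)&(w[:,2]>110)&(w[:,2]<145); print('peg',q[m].mean(0) if m.any() else None)
"
```

```text
t 8.6333 press [-171.6   -2.6] [ 574.6 -172.2   26.7] [-1.7999e+02 -7.0000e-02 -1.6560e+01] F [-3.6  3.3 13.5] gap 0.20525477519959162
goal [ 572.9 -172.1   27. ] tool d [-1.6  0.4 -0.3] share [-0.0053  0.0012 -0.0008] rows 0.03990145770558197
50 88.3
56 15.8
62 13.9
68 119.7
74 120.4
80 118.6
86 117.1
92 115.2
98 114.1
104 112.3
110 111.1
peg [-45.19775484 132.98287448]
```

View pics/s3.png

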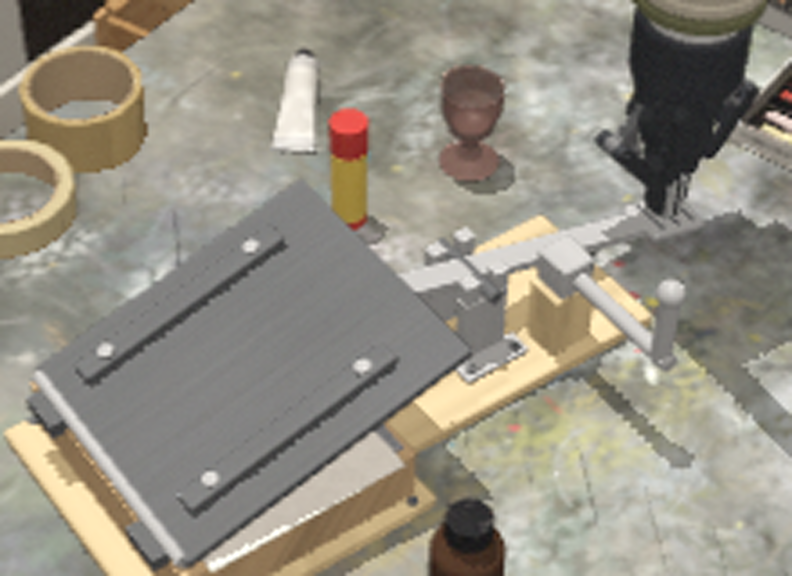

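The picture shows the platen open, with its lip at about (385,270). The bolt peg is fully out at (670,300), and the fingers are on the paddle at (665,210). The bystanders are undisturbed. The top of the lip measures 120 mm, so its lower edge is at about 111 mm.

```bash
python3 -c "
from bench import hand_in; print(hand_in())"
```

```text
the job is handed in; nothing more can be done
None
```

The job is handed in (no verdict came back): the bolt is pushed fully out, and the fingertips hold the paddle on its rubber stop with about 13 N. The platen stands open, with its front edge about 111 mm above the table.

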